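# Load the booth carrier with gas nozzles in order

## Robot

A 6-joint arm with a two-finger parallel gripper is mounted at the origin on the work surface. World frame = base frame: x ahead of the robot, y to its left, z up, the work surface at z = 0. Lengths are in m, angles in rad, forces in N, time in s.
With the tool pointing down it reaches from about 0.35 to 0.875 m from the base axis. Payload 4.2 kg.
Tool frame: the origin (TCP) lies where the fingers leave the gripper's body, on its centre line; the fingertips stand 73 mm ahead of it and the grasp point (between the pads) lies 54 mm ahead of it; z points along the fingers, y is the line along which they close (so a half turn about z gives the same grasp; the last joint's range is limited). The gripper opens to 85 mm and grips with 20 to 120 N. Pads are 22 mm wide; open, the fingers measure 114 mm over their backs; the gripper's body (76 mm by 85 mm) begins 54 mm behind the grasp point. The pads swing forward as they close: fully open they stand 13 mm farther back than shut.
Start: joints at [0.259, 0.385, 0.008, 0, -1.194, -0.259], TCP at [0.625, 0, 0.304] pointing down, gripper open.
Joint ranges: [-3.14, 3.14], [-1.21, 2.06], [-1.07, 1.41], [-3.16, 2.05], [-2.99, -0.16], [-3.1, 3.1]. Speed limits (rad/s): [2.79, 2.79, 3.14, 3.14, 3.14, 3.14].

## Interface

Orientations are given as [roll, pitch, yaw] about the fixed x, y, z axes, in that order (R = Rz(yaw) Ry(pitch) Rx(roll)).
In Python, from plant import env gives the robot as it stands.
- The arm moves only by the shell command python3 -m inch 'ROWS' [FORCE]. ROWS is JSON, a list of rows, each an object with "rot": the turn, a rotation vector about the tool's x, y, z in rad, a list of three; "slide": the shift along the tool's x, y, z in m, a list of three; "claw": the finger opening in m, from 0 to 0.0854. A call has exactly 10 rows; each row is the pose to reach, as a shift and turn from the pose commanded when the call began, along the tool's axes at that moment; what a row does not reach only later rows make up. A row lasts 1/8 s, in which the tool goes at most 62.5 mm and 10.7 degrees, less where a joint would pass 70% of its speed; a pose out of reach is approached as far as the arm can. A call with a gripper value outside its range is refused whole. The fingers move at their own pace and stop on an object; FORCE is the grip in N (left out, the last holds). Time passes only in rows, so rows that repeat a pose let the fingers close, or fill a call up. It gives the time, the measured TCP pose, the force, the opening and the grip force at its end, in the units of the state.
- env.get_obs(): the state, without advancing time (a new reading comes with each control period).
- env.read_camera(name): name is "scene" or "side" or "wrist"; returns the picture (384x512x3 uint8, red, green, blue); there is no depth.
- env.camera_params(name): a dict with "fx", "fy", "cx", "cy" (pixels), "world_to_cam" (4x4, takes a point from world to camera coordinates). Camera axes: x right, y down, z forward; pixel columns grow to the right and rows downward; lengths in m; the calibration is good to about 2 mm. A picture is of the moment at which its call begins: read the wrist's pose just before it. camera_params takes no time and is no camera call; for the wrist camera it gives the pose at the moment of the call.
- env.job_done(): hands the job in; it is judged then, once.
The state is a dict: "time": time; "joint_positions": joint angles; "joint_velocities": joint speeds; "joint_efforts": joint torques, N m; "ee_pos": TCP position; "ee_rot": TCP orientation; "contact_force": force on the tool from outside, world axes, zero at the start; "wrist_torque": the same for the moment, N m; "opening": finger opening in m; "grasp_force": force on a finger pad.
Only numpy, scipy, OpenCV 4.12 (cv2) and the standard library are available. Lean on these libraries where they do the work, as an engineer would, in place of code of your own. Each camera call takes 0.05 s, during which the arm holds its last target. There are 200 camera calls.

## Task

Move all four welding gas nozzles from the colour-coded posts of the aluminium strip to the pins of the blue carrier, one on each pin, wide end down and fully home, in the same order from left to right as they stood on the strip. Do not knock a nozzle over, leave the spray can, the jar and the brush where they are, and let go of everything at the end.

Things in the scene. Friction and masses are not known exactly. Their poses are not given: they have to be found in the camera images.
- nozzle_copper: Loose MIG welding gas nozzle, an open metal tube: copper-coloured, with a short cone at its top and a red band round its foot. 72 mm high, 31 mm outside diameter up to 58 mm above its foot, bore 25 mm at the foot, about 0.11 kg. Stands upright, wide end down, over a post pin. Origin: centre of its underside; z along its axis, up; its yaw is arbitrary (it is round).
- nozzle_brass: Loose MIG welding gas nozzle, an open metal tube: yellow brass, with a narrower neck (22 mm) at its top and a blue band round its foot. 74 mm high, 31 mm outside diameter up to 54 mm above its foot, bore 25 mm at the foot, about 0.11 kg. Stands upright, wide end down, over a post pin. Origin: centre of its underside; z along its axis, up; its yaw is arbitrary (it is round).
- nozzle_nickel: Loose MIG welding gas nozzle, an open metal tube: silver, straight from end to end, with a yellow band round its foot. 68 mm high, 31 mm outside diameter up to 68 mm above its foot, bore 25 mm at the foot, about 0.11 kg. Stands upright, wide end down, over a post pin. Origin: centre of its underside; z along its axis, up; its yaw is arbitrary (it is round).
- nozzle_black: Loose MIG welding gas nozzle, an open metal tube: black, with a long cone at its top and a green band round its foot. 76 mm high, 31 mm outside diameter up to 52 mm above its foot, bore 25 mm at the foot, about 0.11 kg. Stands upright, wide end down, over a post pin. Origin: centre of its underside; z along its axis, up; its yaw is arbitrary (it is round).
- post_copper: Fixed storage post of the copper nozzle, on the strip: red round foot 44 mm across and 8 mm high, with a steel pin 10 mm thick and 48 mm high on it, tapered over its last 14 mm. Holds that nozzle at the start, its underside resting on the foot. Origin: centre of the foot's underside, which is 8 mm above the table; y along the row, as the strip's.
- post_brass: Fixed storage post of the brass nozzle, on the strip: blue round foot 44 mm across and 8 mm high, with a steel pin 10 mm thick and 48 mm high on it, tapered over its last 14 mm. Holds that nozzle at the start, its underside resting on the foot. Origin: centre of the foot's underside, which is 8 mm above the table; y along the row, as the strip's.
- post_nickel: Fixed storage post of the nickel nozzle, on the strip: yellow round foot 44 mm across and 8 mm high, with a steel pin 10 mm thick and 48 mm high on it, tapered over its last 14 mm. Holds that nozzle at the start, its underside resting on the foot. Origin: centre of the foot's underside, which is 8 mm above the table; y along the row, as the strip's.
- post_black: Fixed storage post of the black nozzle, on the strip: green round foot 44 mm across and 8 mm high, with a steel pin 10 mm thick and 48 mm high on it, tapered over its last 14 mm. Holds that nozzle at the start, its underside resting on the foot. Origin: centre of the foot's underside, which is 8 mm above the table; y along the row, as the strip's.
- strip: The rack to empty: fixed flat aluminium bar 252 (y) x 58 (x) x 8 mm on the table. The four posts stand on its centre line at y = +90, +30, -30, -90 mm; which post has which place varies. Origin: centre of underside; y along the row, to the left as seen from the robot, within 0.3 rad; x away from the robot.
- carrier: The rack to fill: fixed blue block 256 (y) x 84 (x) x 18 mm, loop handle at each end, left or right of the strip. Four steel pins at y = +90, +30, -30, -90 mm, each on a black rubber washer 46 mm across (top 21 mm above the table, where a nozzle's foot rests); pins 10 mm thick, up to 69 mm, last 14 mm pointed. Origin: centre of underside; y along the row, to the robot's left, within 0.3 rad.
- spray_can: Bystander: loose yellow spray can with a red cap, 52 mm across, 165 mm high, standing beyond the racks. Origin: centre of its underside.
- dip_jar: Bystander: loose low orange jar with a black lid, 68 mm across, 52 mm high, beyond the racks. Origin: centre of its underside.
- wire_brush: Bystander: loose hand brush with a wooden handle, 200 mm long, 42 mm wide, 20 mm high, lying on the table beyond the racks. Origin: centre of its underside.

How it is judged:
By the outcome, as a careful person would: the job done as asked, in the order asked, and still so for the second after the job is handed in, with the robot touching nothing.
It also fails if it takes over 99 s, if anything falls off the work surface, if the arm or the gripper's body presses on something with over 40 N, if the wrist force passes 120 N, or if a joint passes its speed limit or range.

## Working session

There is one attempt and no reset: what is moved stays moved. The work goes in short steps, Python scripts to look and compute and a shell command to move; the robot and the scene stay as the last step left them, time stands still between calls to the robot, and variables do not carry over. Pictures are saved under pics/ and viewed, at most 14 in all, crops included, and the job is handed in when it is done.

```bash
ls; mkdir -p pics; python3 - <<'E'
from plant import env
import cv2
o=env.get_obs();print(o)
for n in("scene","side","wrist"):
    p=env.camera_params(n);print(n,p)
    cv2.imwrite(f"pics/{n}0.png",env.read_camera(n)[:,:,::-1])
E
```

```text
pics
{'time': 0.0, 'joint_positions': array([ 2.58568134e-01,  3.85570032e-01,  6.61711426e-03, -5.12634697e-04,
       -1.19400887e+00, -2.58598935e-01]), 'joint_velocities': array([-0.00132445,  0.00028053, -0.00208697,  0.00040557,  0.00097484,
       -0.00057788]), 'joint_efforts': array([-9.55001960e-04, -3.92286408e+01,  1.88399577e+01,  4.18616563e+00,
       -4.72148502e-03,  8.27910434e-07]), 'ee_pos': array([6.24568890e-01, 7.68491357e-06, 3.02807847e-01]), 'ee_rot': array([ 3.13937736e+00, -9.33488693e-05, -1.57101616e+00]), 'contact_force': array([ 0.28038653, -0.09574128,  0.26055624]), 'wrist_torque': array([-0.07845468,  0.02721064, -0.03061806]), 'grasp_force': 0.0, 'opening': 0.08535000481836051}
scene {'fx': 469.6541456019021, 'fy': 469.6541456019021, 'cx': 248.30042638291567, 'cy': 194.81288508588113, 'world_to_cam': array([[ 0.41414915,  0.91019342, -0.00533052, -0.25313956],
       [ 0.54163943, -0.25115073, -0.80221571, -0.30940292],
       [-0.73151022,  0.32934974, -0.59701051,  1.6786361 ],
       [ 0.        ,  0.        ,  0.        ,  1.        ]])}
side {'fx': 404.3075283721308, 'fy': 404.3075283721308, 'cx': 247.65098898840327, 'cy': 194.21414458602692, 'world_to_cam': array([[-0.78230428, -0.6225344 , -0.02123522,  0.49447618],
       [-0.38451995,  0.50946335, -0.76979965,  0.28614862],
       [ 0.49004533, -0.59405219, -0.63793226,  0.55026758],
       [ 0.        ,  0.        ,  0.        ,  1.        ]])}
wrist {'fx': 279.66270919732943, 'fy': 279.66270919732943, 'cx': 253.32058688449757, 'cy': 192.7108748936905, 'world_to_cam': array([[-9.99998801e-01,  1.68588345e-04,  1.53954958e-03,
         6.24014855e-01],
       [ 6.35416565e-04,  9.51202405e-01,  3.08566980e-01,
        -4.03126015e-02],
       [-1.41240247e-03,  3.08567588e-01, -9.51201371e-01,
         3.79781297e-01],
       [ 0.00000000e+00,  0.00000000e+00,  0.00000000e+00,
         1.00000000e+00]])}
```

View pics/scene0.png

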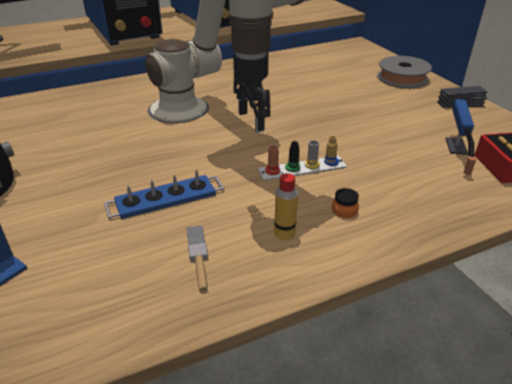

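View pics/side0.png

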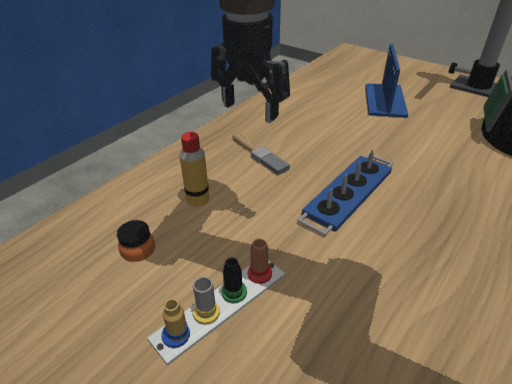

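View pics/wrist0.png

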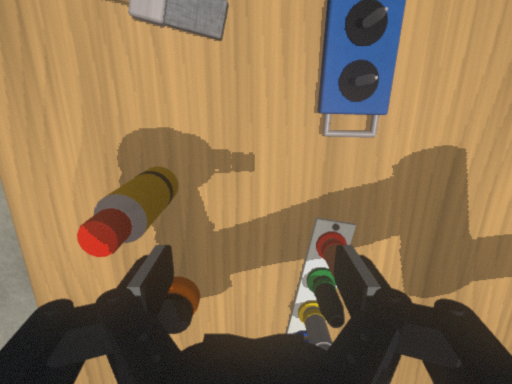

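The scene view has the strip on the right with feet, left to right, at about copper (273,172), black (293,168), nickel (312,165) and brass (331,160). The carrier washers are at (131,200) to (198,185). The side view has the same strip feet at (260,272) to (175,335) and the washers at (328,207) to (370,168). The wrist view shows the carrier at the top and the strip at the bottom right.

```bash
cat > h.py <<'E'
import numpy as np, cv2
from plant import env
def ray(p,uv,z):
    "pixel(s) -> world points on plane z"
    uv=np.atleast_2d(np.float64(uv)); W=np.array(p["world_to_cam"]);R,t=W[:3,:3],W[:3,3]
    d=np.c_[(uv[:,0]-p["cx"])/p["fx"],(uv[:,1]-p["cy"])/p["fy"],np.ones(len(uv))]@R
    c=-R.T@t
    return c+d*((z-c[2])/d[:,2])[:,None]
def tri(ps,uvs):
    P=[np.array([[p["fx"],0,p["cx"]],[0,p["fy"],p["cy"]],[0,0,1]])@p["world_to_cam"][:3] for p in ps]
    X=cv2.triangulatePoints(P[0],P[1],np.float64(uvs[0]).T,np.float64(uvs[1]).T);return (X[:3]/X[3]).T
E
python3 - <<'E'
from h import *
np.set_printoptions(precision=4,suppress=True)
S,D=env.camera_params("scene"),env.camera_params("side")
a=[(331,160),(312,165),(293,168),(273,172)];b=[(175,335),(206,313),(234,291),(260,272)]
c=[(198,185),(175,190),(153,195),(131,200)];d=[(328,207),(343,193),(357,180),(370,168)]
for s,t,z in((a,b,.016),(c,d,.021)): print(ray(S,s,z),'\n',ray(D,t,z),'\n',tri((S,D),(s,t)))
print('can',ray(S,[(286,230)],0),ray(D,[(197,197)],0),'jar',ray(D,[(136,245)],.02))
E
```

```text
[[0.5445 0.2951 0.016 ]
 [0.5443 0.2313 0.016 ]
 [0.5351 0.1744 0.016 ]
 [0.5293 0.1136 0.016 ]] 
 [[0.5387 0.2978 0.016 ]
 [0.5276 0.2393 0.016 ]
 [0.5195 0.1783 0.016 ]
 [0.5093 0.1185 0.016 ]] 
 [[0.5407 0.2973 0.0132]
 [0.533  0.2372 0.0079]
 [0.5247 0.1776 0.0096]
 [0.5155 0.1173 0.0078]]
[[ 0.5069 -0.1009  0.021 ]
 [ 0.5028 -0.1639  0.021 ]
 [ 0.4999 -0.2228  0.021 ]
 [ 0.4972 -0.2801  0.021 ]] 
 [[ 0.4985 -0.1015  0.021 ]
 [ 0.4957 -0.161   0.021 ]
 [ 0.4928 -0.2208  0.021 ]
 [ 0.4897 -0.2804  0.021 ]] 
 [[ 0.5007 -0.1009  0.0183]
 [ 0.4975 -0.1633  0.0178]
 [ 0.4945 -0.2226  0.018 ]
 [ 0.4913 -0.2805  0.0185]]
can [[0.7476 0.0389 0.    ]] [[0.7589 0.0234 0.    ]] jar [[0.7343 0.2128 0.02  ]]
```

```bash
R='{"rot":[0,0,0.15],"slide":[-0.10,0.09,0],"claw":0.085}'; python3 -m inch '[{"rot":[0,0,0.15],"slide":[-0.10,0.09,0],"claw":0.085},{"rot":[0,0,0.15],"slide":[-0.10,0.09,0],"claw":0.085},{"rot":[0,0,0.15],"slide":[-0.10,0.09,0],"claw":0.085},{"rot":[0,0,0.15],"slide":[-0.10,0.09,0],"claw":0.085},{"rot":[0,0,0.15],"slide":[-0.10,0.09,0],"claw":0.085},{"rot":[0,0,0.15],"slide":[-0.10,0.09,0],"claw":0.085},{"rot":[0,0,0.15],"slide":[-0.10,0.09,0],"claw":0.085},{"rot":[0,0,0.15],"slide":[-0.10,0.09,0],"claw":0.085},{"rot":[0,0,0.15],"slide":[-0.10,0.09,0],"claw":0.085},{"rot":[0,0,0.15],"slide":[-0.10,0.09,0],"claw":0.085}]' 60
python3 - <<'E'
from h import *
import pickle
o=env.get_obs();print(o["ee_pos"],o["ee_rot"])
p=env.camera_params("wrist");im=env.read_camera("wrist")[:,:,::-1]
cv2.imwrite("pics/w1.png",im);pickle.dump(p,open("w1.pkl","wb"))
E
```

```text
time: 1.4
ee_pos: [0.535, 0.1, 0.3039]
ee_rot: [-3.142, 0.0, -1.721]
contact_force: [0.2, -0.3, -0.6]
opening: 0.0851
grasp_force: 0.0
[0.53500498 0.09998768 0.30393628] [-3.14153400e+00  9.36391231e-06 -1.72084560e+00]
```

View pics/w1.png

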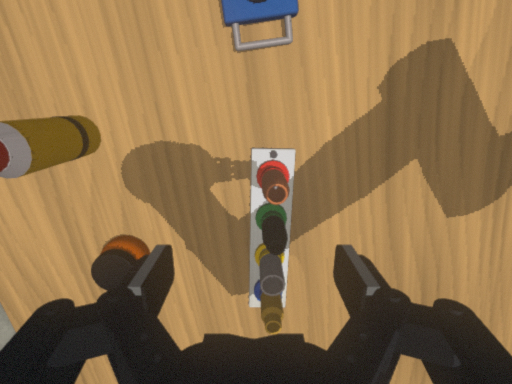

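The strip lies nearly vertical in this view, from (252,149) and (295,149) at the top to about (249,306) and (287,306) at the bottom. The red foot is at (273,175), green at (271,215), and the copper mouth at (276,193).

```bash
python3 - <<'E'
from h import *
import pickle
np.set_printoptions(precision=4,suppress=True)
p=pickle.load(open("w1.pkl","rb"));im=cv2.imread("pics/w1.png");h=cv2.cvtColor(im,cv2.COLOR_BGR2HSV)
roi=np.zeros(h.shape[:2],np.uint8);roi[140:320,240:302]=255
for n,l,u in(("red",(172,150,90),(180,255,255)),("green",(45,100,40),(90,255,255)),("yel",(20,150,130),(32,255,255)),("blue",(100,120,60),(125,255,255))):
    m=cv2.inRange(h,l,u)&roi
    if n=="red": m|=cv2.inRange(h,(0,190,90),(4,255,255))&roi
    y,x=np.nonzero(m)
    g=ray(p,np.c_[x,y],.016); q=g[:,:2].astype(np.float32)
    print(n,len(x),x.min(),x.max(),y.min(),y.max(),cv2.minEnclosingCircle(q))
# strip
m=((h[...,1]<45)&(h[...,2]>110)).astype(np.uint8)*255&roi
cs,_=cv2.findContours(m,cv2.RETR_EXTERNAL,cv2.CHAIN_APPROX_NONE)
c=np.vstack([c for c in cs if cv2.contourArea(c)>60])[:,0]
g=ray(p,c,.008)[:,:2].astype(np.float32);print(cv2.minAreaRect(g))
print("cu mouth",ray(p,[(276,193)],.088),"nickel mouth",ray(p,[(272,284)],.084),"brass",ray(p,[(274,324)],.09))
E
```

```text
red 13 261 287 166 179 ((0.5094367265701294, 0.11389526724815369), 0.019183194264769554)
green 201 257 285 205 227 ((0.5224518179893494, 0.17589044570922852), 0.020466744899749756)
yel 96 255 283 245 317 ((0.5325952172279358, 0.28152716159820557), 0.06530983746051788)
blue 4 256 259 291 299 ((0.5587152242660522, 0.299952894449234), 0.007742661517113447)
((0.5273446440696716, 0.2059744894504547), (0.25028809905052185, 0.057509373873472214), 80.30422973632812)
cu mouth [[0.5129 0.1176 0.088 ]] nickel mouth [[0.5321 0.2339 0.084 ]] brass [[0.5371 0.2886 0.09  ]]
```

```bash
python3 -m inch '[{"rot":[0,0,-0.10],"slide":[0.39,-0.024,0],"claw":0.085},{"rot":[0,0,-0.10],"slide":[0.39,-0.024,0],"claw":0.085},{"rot":[0,0,-0.10],"slide":[0.39,-0.024,0],"claw":0.085},{"rot":[0,0,-0.10],"slide":[0.39,-0.024,0],"claw":0.085},{"rot":[0,0,-0.10],"slide":[0.39,-0.024,0],"claw":0.085},{"rot":[0,0,-0.10],"slide":[0.39,-0.024,0],"claw":0.085},{"rot":[0,0,-0.10],"slide":[0.39,-0.024,0],"claw":0.085},{"rot":[0,0,-0.10],"slide":[0.39,-0.024,0],"claw":0.085},{"rot":[0,0,-0.10],"slide":[0.39,-0.024,0],"claw":0.085},{"rot":[0,0,-0.10],"slide":[0.39,-0.024,0],"claw":0.085}]'
python3 - <<'E'
from h import *
import pickle
np.set_printoptions(precision=4,suppress=True)
p=env.camera_params("wrist");im=env.read_camera("wrist")[:,:,::-1]
cv2.imwrite("pics/w2.png",im);pickle.dump(p,open("w2.pkl","wb"))
h=cv2.cvtColor(im,cv2.COLOR_BGR2HSV)
m=cv2.inRange(h,(100,140,60),(125,255,255))
cs,_=cv2.findContours(m,cv2.RETR_EXTERNAL,cv2.CHAIN_APPROX_NONE)
c=max(cs,key=cv2.contourArea)[:,0];print(c.min(0),c.max(0))
print(cv2.minAreaRect(ray(p,c,.018)[:,:2].astype(np.float32)))
f=np.zeros_like(m);cv2.fillPoly(f,[c],255);f&=~m
cs,_=cv2.findContours(f,cv2.RETR_EXTERNAL,cv2.CHAIN_APPROX_NONE)
for k in cs:
    if cv2.contourArea(k)>150: print(cv2.minEnclosingCircle(ray(p,k[:,0],.021)[:,:2].astype(np.float32)),cv2.minAreaRect(k)[0])
E
```

```text
time: 2.7
ee_pos: [0.5008, -0.2878, 0.3042]
ee_rot: [-3.141, 0.0, -1.619]
contact_force: [0.1, 0.5, -0.0]
opening: 0.085
grasp_force: 0.0
[228 172] [286 270]
((0.4987408518791199, -0.20438000559806824), (0.14831095933914185, 0.07852842658758163), 89.32688903808594)
((0.4979487359523773, -0.22251427173614502), 0.02502964809536934) (257.70001220703125, 212.60000610351562)
```

View pics/w2.png

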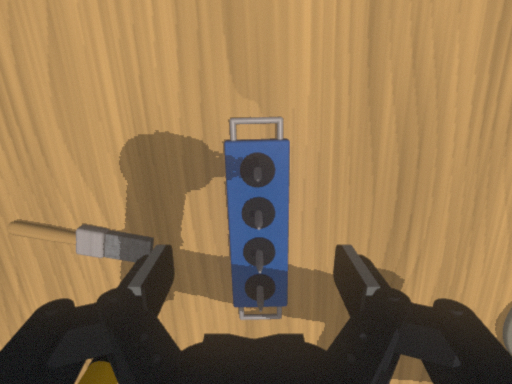

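The carrier spans rows 139–306, with washers at about (258,170), (258,212), (259,252) and (260,288). Shadow split the colour mask, so I'll refit with a looser threshold.

```bash
python3 - <<'E'
from h import *
import pickle
np.set_printoptions(precision=4,suppress=True)
p=pickle.load(open("w2.pkl","rb"));im=cv2.imread("pics/w2.png")
h=cv2.cvtColor(im,cv2.COLOR_BGR2HSV)
m=cv2.inRange(h,(100,120,25),(130,255,255));m[:,:215]=0;m[:,300:]=0;m[:130]=0;m[315:]=0
y,x=np.nonzero(m);print(x.min(),x.max(),y.min(),y.max())
c=cv2.convexHull(np.c_[x,y].astype(np.int32))[:,0]
print(cv2.minAreaRect(ray(p,c,.018)[:,:2].astype(np.float32)))
print(ray(p,[(258,170),(258,212.5),(259,252),(260,288)],.021))
f=np.zeros_like(m);cv2.fillPoly(f,[c],255);f&=~m
f=cv2.morphologyEx(f,cv2.MORPH_OPEN,np.ones((9,9)))
for k in cv2.findContours(f,cv2.RETR_EXTERNAL,cv2.CHAIN_APPROX_NONE)[0]:
    print(cv2.boundingRect(k),cv2.minEnclosingCircle(ray(p,k[:,0],.021)[:,:2].astype(np.float32)))
E
```

```text
226 287 141 300
((0.4984264671802521, -0.19919230043888092), (0.2402326464653015, 0.08022207021713257), 88.6087646484375)
[[ 0.4951 -0.2828  0.021 ]
 [ 0.4976 -0.2238  0.021 ]
 [ 0.4987 -0.1632  0.021 ]
 [ 0.4998 -0.1025  0.021 ]]
(242, 274, 34, 25) ((0.5007804036140442, -0.10319052636623383), 0.028465965762734413)
(244, 238, 31, 31) ((0.49894794821739197, -0.16146206855773926), 0.02539244294166565)
(242, 197, 33, 32) ((0.4974888563156128, -0.22351378202438354), 0.023653367534279823)
(235, 153, 40, 34) ((0.49987441301345825, -0.2849043607711792), 0.02765093557536602)
```

```bash
python3 -m inch '[{"rot":[0,0,0],"slide":[-0.585,-0.013,0.08],"claw":0.085},{"rot":[0,0,0],"slide":[-0.585,-0.013,0.08],"claw":0.085},{"rot":[0,0,0],"slide":[-0.585,-0.013,0.08],"claw":0.085},{"rot":[0,0,0],"slide":[-0.585,-0.013,0.08],"claw":0.085},{"rot":[0,0,0],"slide":[-0.585,-0.013,0.08],"claw":0.085},{"rot":[0,0,0],"slide":[-0.585,-0.013,0.08],"claw":0.085},{"rot":[0,0,0],"slide":[-0.585,-0.013,0.08],"claw":0.085},{"rot":[0,0,0],"slide":[-0.585,-0.013,0.08],"claw":0.085},{"rot":[0,0,0],"slide":[-0.585,-0.013,0.08],"claw":0.085},{"rot":[0,0,0],"slide":[-0.585,-0.013,0.08],"claw":0.085}]'
```

```text
time: 4.0
ee_pos: [0.5418, 0.2982, 0.2233]
ee_rot: [3.141, -0.0, -1.617]
contact_force: [-0.3, 0.6, 0.0]
opening: 0.0852
grasp_force: 0.0
```

```bash
python3 -m inch '[{"rot":[0,0,0],"slide":[0,0,0],"claw":0.085},{"rot":[0,0,0],"slide":[0,0,0.02],"claw":0.085},{"rot":[0,0,0],"slide":[0,0,0.05],"claw":0.085},{"rot":[0,0,0],"slide":[0,0,0.09],"claw":0.085},{"rot":[0,0,0],"slide":[0,0,0.12],"claw":0.085},{"rot":[0,0,0],"slide":[0,0,0.12],"claw":0.085},{"rot":[0,0,0],"slide":[0,0,0.12],"claw":0.02},{"rot":[0,0,0],"slide":[0,0,0.12],"claw":0.02},{"rot":[0,0,0],"slide":[0,0,0.12],"claw":0.02},{"rot":[0,0,0],"slide":[0,0,0.12],"claw":0.02}]' 40
python3 - <<'E'
from h import *
cv2.imwrite("pics/s1.png",cv2.resize(env.read_camera("side")[180:384,100:356,::-1],None,fx=2,fy=2))
E
```

```text
time: 5.25
ee_pos: [0.5429, 0.2947, 0.1054]
ee_rot: [-3.14, 0.001, -1.62]
contact_force: [-2.3, 0.3, 6.1]
opening: 0.0267
grasp_force: 39.2
```

View pics/s1.png

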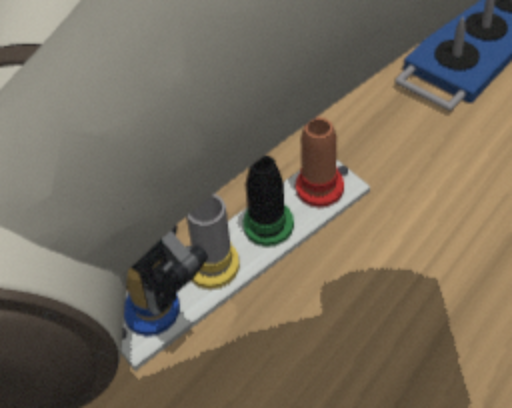

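Brass nozzle sits between the fingers, foot still on the blue post; the others stand upright. The opening reads 27 mm where I expected 31, so I'll lift and look.

```bash
python3 -m inch '[{"rot":[0,0,0],"slide":[0,0,-0.01],"claw":0.02},{"rot":[0,0,0],"slide":[0,0,-0.02],"claw":0.02},{"rot":[0,0,0],"slide":[0,0,-0.04],"claw":0.02},{"rot":[0,0,0],"slide":[0,0,-0.06],"claw":0.02},{"rot":[0,0,0],"slide":[0,0,-0.08],"claw":0.02},{"rot":[0,0,0],"slide":[0,0,-0.10],"claw":0.02},{"rot":[0,0,0],"slide":[0,0,-0.12],"claw":0.02},{"rot":[0,0,0],"slide":[0,0,-0.12],"claw":0.02},{"rot":[0,0,0],"slide":[0,0,-0.12],"claw":0.02},{"rot":[0,0,0],"slide":[0,0,-0.12],"claw":0.02}]'
python3 - <<'E'
from h import *
cv2.imwrite("pics/s2.png",np.hstack([cv2.resize(env.read_camera("side")[150:354,100:300,::-1],None,fx=2,fy=2),cv2.resize(env.read_camera("scene")[60:196,240:373,::-1],(400,408))]))
E
```

```text
time: 6.55
ee_pos: [0.5422, 0.2941, 0.2227]
ee_rot: [3.14, -0.001, -1.621]
contact_force: [-0.6, -0.3, -0.0]
opening: 0.0262
grasp_force: 39.5
```

View pics/s2.png

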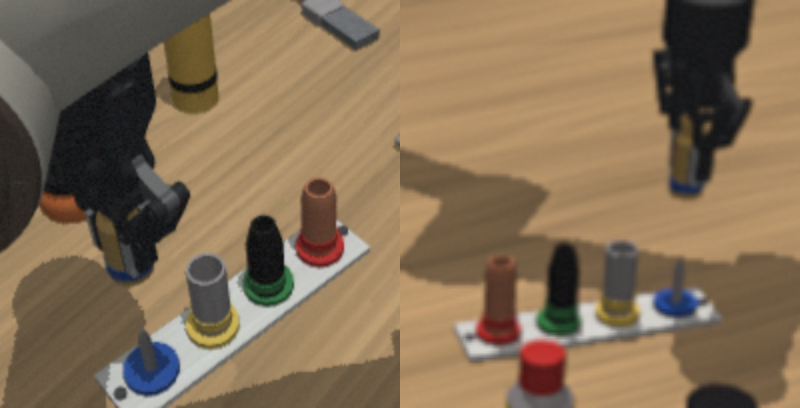

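The brass nozzle is lifted clear and hangs upright; its blue post is empty.

```bash
python3 -m inch '[{"rot":[0,0,0],"slide":[0.03,0.002,0],"claw":0.02},{"rot":[0,0,0],"slide":[0.08,0.005,0],"claw":0.02},{"rot":[0,0,0],"slide":[0.14,0.008,0],"claw":0.02},{"rot":[0,0,0],"slide":[0.20,0.011,0],"claw":0.02},{"rot":[0,0,0],"slide":[0.26,0.015,0],"claw":0.02},{"rot":[0,0,0],"slide":[0.32,0.018,0],"claw":0.02},{"rot":[0,0,0],"slide":[0.37,0.020,0],"claw":0.02},{"rot":[0,0,0],"slide":[0.399,0.022,0],"claw":0.02},{"rot":[0,0,0],"slide":[0.399,0.022,0],"claw":0.02},{"rot":[0,0,0],"slide":[0.399,0.022,0],"claw":0.02}]'
python3 - <<'E'
from h import *
cv2.imwrite("pics/s3.png",np.hstack([cv2.resize(env.read_camera("side")[40:244,260:460,::-1],None,fx=2,fy=2),cv2.resize(env.read_camera("scene")[90:226,100:233,::-1],(400,408))]))
E
```

```text
time: 7.9
ee_pos: [0.5008, -0.1027, 0.2237]
ee_rot: [3.141, 0.0, -1.621]
contact_force: [-0.2, -0.0, -1.3]
opening: 0.0263
grasp_force: 39.5
```

View pics/s3.png

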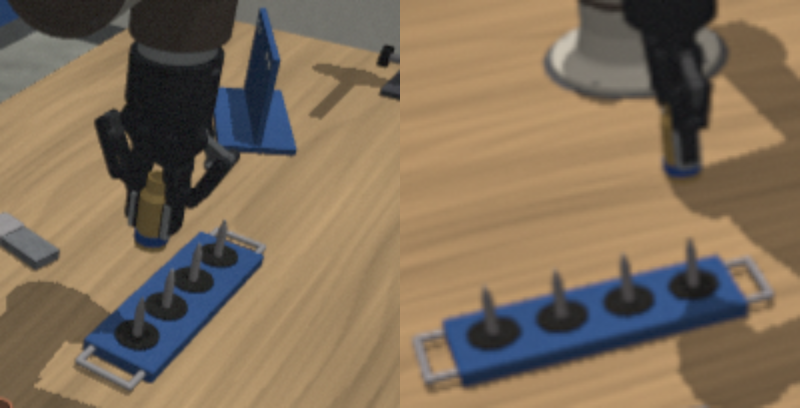

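The brass foot's centre is at about (335,159) side and (194,146) scene; the target pin's tip is at (329,190) side and (197,169) scene. I'll triangulate both.

```bash
python3 - <<'E'
from h import *
np.set_printoptions(precision=4,suppress=True)
S,D=env.camera_params("scene"),env.camera_params("side")
print(tri((S,D),([(194,146),(196.7,169.5),(175.3,175),(152.5,180.5),(129.3,186)],[(335,159),(329.2,190),(344.5,175),(358,162),(371,150.5)])))
E
```

```text
[[ 0.4999 -0.1019  0.1398]
 [ 0.5004 -0.0992  0.0668]
 [ 0.5001 -0.1591  0.0672]
 [ 0.4992 -0.2193  0.0669]
 [ 0.4968 -0.2787  0.0661]]
```

```bash
python3 -m inch '[{"rot":[0,0,0],"slide":[-0.002,0,0.01],"claw":0.02},{"rot":[0,0,0],"slide":[-0.002,0,0.035],"claw":0.02},{"rot":[0,0,0],"slide":[-0.002,0,0.06],"claw":0.02},{"rot":[0,0,0],"slide":[-0.002,0,0.085],"claw":0.02},{"rot":[0,0,0],"slide":[-0.002,0,0.105],"claw":0.02},{"rot":[0,0,0],"slide":[-0.002,0,0.115],"claw":0.02},{"rot":[0,0,0],"slide":[-0.002,0,0.115],"claw":0.02},{"rot":[0,0,0],"slide":[-0.002,0,0.115],"claw":0.06},{"rot":[0,0,0],"slide":[-0.002,0,0.115],"claw":0.085},{"rot":[0,0,0],"slide":[-0.002,0,0.115],"claw":0.085}]'
python3 - <<'E'
from h import *
cv2.imwrite("pics/s4.png",np.hstack([cv2.resize(env.read_camera("side")[40:244,260:460,::-1],None,fx=2,fy=2),cv2.resize(env.read_camera("scene")[90:226,100:233,::-1],(400,408))]))
E
```

```text
time: 9.25
ee_pos: [0.501, -0.1008, 0.1088]
ee_rot: [3.142, -0.0, -1.62]
contact_force: [-0.6, -0.3, 0.2]
opening: 0.0797
grasp_force: 0.0
```

View pics/s4.png

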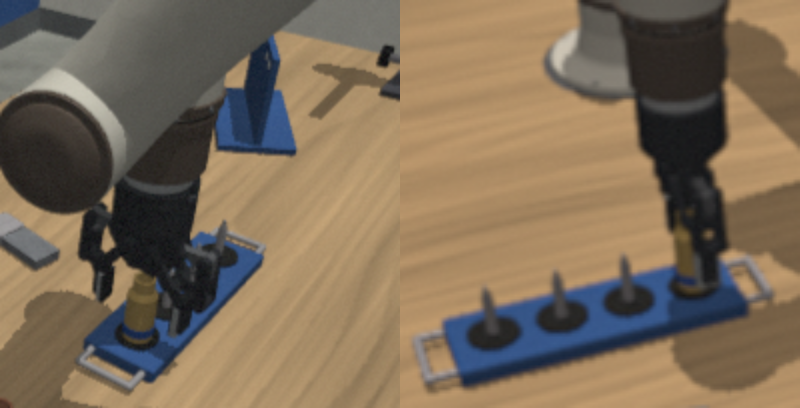

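Brass is upright and home on its washer, with the fingers open on both sides.

```bash
python3 -m inch '[{"rot":[0,0,0],"slide":[0,0,-0.05],"claw":0.085},{"rot":[0,0,0],"slide":[0,0,-0.10],"claw":0.085},{"rot":[0,0,0],"slide":[0,0,-0.115],"claw":0.085},{"rot":[0,0,0],"slide":[-0.05,-0.002,-0.115],"claw":0.085},{"rot":[0,0,0],"slide":[-0.11,-0.005,-0.115],"claw":0.085},{"rot":[0,0,0],"slide":[-0.17,-0.008,-0.115],"claw":0.085},{"rot":[0,0,0],"slide":[-0.23,-0.011,-0.115],"claw":0.085},{"rot":[0,0,0],"slide":[-0.29,-0.013,-0.115],"claw":0.085},{"rot":[0,0,0],"slide":[-0.338,-0.015,-0.115],"claw":0.085},{"rot":[0,0,0],"slide":[-0.338,-0.015,-0.115],"claw":0.085}]'
python3 -m inch '[{"rot":[0,0,0],"slide":[0,0,0],"claw":0.085},{"rot":[0,0,0],"slide":[0,0,0.02],"claw":0.085},{"rot":[0,0,0],"slide":[0,0,0.05],"claw":0.085},{"rot":[0,0,0],"slide":[0,0,0.09],"claw":0.085},{"rot":[0,0,0],"slide":[0,0,0.12],"claw":0.085},{"rot":[0,0,0],"slide":[0,0,0.12],"claw":0.085},{"rot":[0,0,0],"slide":[0,0,0.12],"claw":0.02},{"rot":[0,0,0],"slide":[0,0,0.12],"claw":0.02},{"rot":[0,0,0],"slide":[0,0,0.12],"claw":0.02},{"rot":[0,0,0],"slide":[0,0,0.12],"claw":0.02}]' 40
```

```text
time: 10.6
ee_pos: [0.5325, 0.2388, 0.2225]
ee_rot: [3.141, -0.001, -1.617]
contact_force: [-0.4, -0.6, -1.0]
opening: 0.085
grasp_force: 0.0
time: 11.85
ee_pos: [0.5331, 0.2361, 0.1053]
ee_rot: [-3.14, 0.001, -1.62]
contact_force: [-1.6, -0.6, 7.3]
opening: 0.0308
grasp_force: 39.4
```

```bash
python3 -m inch '[{"rot":[0,0,0],"slide":[0,0,-0.02],"claw":0.02},{"rot":[0,0,0],"slide":[0,0,-0.05],"claw":0.02},{"rot":[0,0,0],"slide":[0,0,-0.09],"claw":0.02},{"rot":[0,0,0],"slide":[0,0,-0.12],"claw":0.02},{"rot":[0,0,0],"slide":[0,0,-0.12],"claw":0.02},{"rot":[0,0,0],"slide":[0.04,0.001,-0.12],"claw":0.02},{"rot":[0,0,0],"slide":[0.09,0.003,-0.12],"claw":0.02},{"rot":[0,0,0],"slide":[0.14,0.005,-0.12],"claw":0.02},{"rot":[0,0,0],"slide":[0.19,0.007,-0.12],"claw":0.02},{"rot":[0,0,0],"slide":[0.24,0.008,-0.12],"claw":0.02}]'
python3 -m inch '[{"rot":[0,0,0],"slide":[0.05,0.002,0],"claw":0.02},{"rot":[0,0,0],"slide":[0.10,0.004,0],"claw":0.02},{"rot":[0,0,0],"slide":[0.14,0.005,0],"claw":0.02},{"rot":[0,0,0],"slide":[0.158,0.006,0],"claw":0.02},{"rot":[0,0,0],"slide":[0.158,0.006,0],"claw":0.02},{"rot":[0,0,0],"slide":[0.158,0.006,0],"claw":0.02},{"rot":[0,0,0],"slide":[0.158,0.006,0],"claw":0.02},{"rot":[0,0,0],"slide":[0.158,0.006,0.02],"claw":0.02},{"rot":[0,0,0],"slide":[0.158,0.006,0.04],"claw":0.02},{"rot":[0,0,0],"slide":[0.158,0.006,0.04],"claw":0.02}]'
python3 - <<'E'
from h import *
cv2.imwrite("pics/s5.png",np.hstack([cv2.resize(env.read_camera("side")[40:244,260:460,::-1],None,fx=2,fy=2),cv2.resize(env.read_camera("scene")[90:226,100:233,::-1],(400,408))]))
E
```

```text
time: 13.1
ee_pos: [0.5115, -0.005, 0.2223]
ee_rot: [3.139, -0.0, -1.621]
contact_force: [0.6, -0.4, -1.1]
opening: 0.0307
grasp_force: 39.8
time: 14.35
ee_pos: [0.4981, -0.1601, 0.1827]
ee_rot: [3.138, 0.0, -1.62]
contact_force: [-0.5, 1.4, -0.3]
opening: 0.0308
grasp_force: 39.8
```

View pics/s5.png

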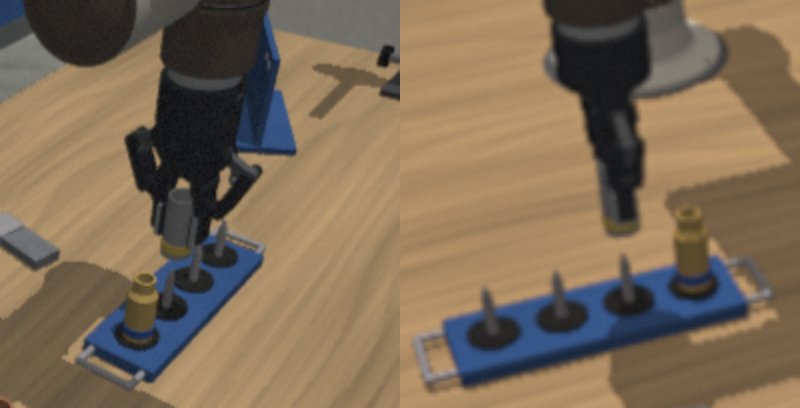

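Brass stands home on the +90 pin. The nickel foot hangs directly over the next pin's tip in both views: (175,248) over (170,270) side, (620,230) over (625,255) scene.

```bash
python3 -m inch '[{"rot":[0,0,0],"slide":[0,0,0.02],"claw":0.02},{"rot":[0,0,0],"slide":[0,0,0.045],"claw":0.02},{"rot":[0,0,0],"slide":[0,0,0.065],"claw":0.02},{"rot":[0,0,0],"slide":[0,0,0.075],"claw":0.02},{"rot":[0,0,0],"slide":[0,0,0.075],"claw":0.02},{"rot":[0,0,0],"slide":[0,0,0.075],"claw":0.05},{"rot":[0,0,0],"slide":[0,0,0.075],"claw":0.085},{"rot":[0,0,0],"slide":[0,0,0.075],"claw":0.085},{"rot":[0,0,0],"slide":[0,0,0.03],"claw":0.085},{"rot":[0,0,0],"slide":[0,0,-0.02],"claw":0.085}]'
```

```text
time: 15.7
ee_pos: [0.4984, -0.161, 0.2043]
ee_rot: [3.139, -0.0, -1.621]
contact_force: [1.0, 0.5, 0.3]
opening: 0.085
grasp_force: 0.0
```

```bash
python3 -m inch '[{"rot":[0,0,0],"slide":[0,0,-0.02],"claw":0.085},{"rot":[0,0,0],"slide":[-0.04,-0.001,-0.02],"claw":0.085},{"rot":[0,0,0],"slide":[-0.10,-0.002,-0.02],"claw":0.085},{"rot":[0,0,0],"slide":[-0.16,-0.003,-0.02],"claw":0.085},{"rot":[0,0,0],"slide":[-0.22,-0.004,-0.02],"claw":0.085},{"rot":[0,0,0],"slide":[-0.28,-0.005,-0.02],"claw":0.085},{"rot":[0,0,0],"slide":[-0.32,-0.006,-0.02],"claw":0.085},{"rot":[0,0,0],"slide":[-0.338,-0.0065,-0.02],"claw":0.085},{"rot":[0,0,0],"slide":[-0.338,-0.0065,-0.02],"claw":0.085},{"rot":[0,0,0],"slide":[-0.338,-0.0065,-0.02],"claw":0.085}]'
python3 -m inch '[{"rot":[0,0,0],"slide":[0,0,0],"claw":0.085},{"rot":[0,0,0],"slide":[0,0,0.02],"claw":0.085},{"rot":[0,0,0],"slide":[0,0,0.05],"claw":0.085},{"rot":[0,0,0],"slide":[0,0,0.09],"claw":0.085},{"rot":[0,0,0],"slide":[0,0,0.123],"claw":0.085},{"rot":[0,0,0],"slide":[0,0,0.123],"claw":0.085},{"rot":[0,0,0],"slide":[0,0,0.123],"claw":0.02},{"rot":[0,0,0],"slide":[0,0,0.123],"claw":0.02},{"rot":[0,0,0],"slide":[0,0,0.123],"claw":0.02},{"rot":[0,0,0],"slide":[0,0,0.123],"claw":0.02}]' 40
```

```text
time: 16.95
ee_pos: [0.522, 0.1753, 0.2237]
ee_rot: [3.141, -0.0, -1.622]
contact_force: [-0.5, -0.7, -0.4]
opening: 0.0848
grasp_force: 0.0
time: 18.2
ee_pos: [0.5226, 0.1766, 0.1023]
ee_rot: [-3.14, 0.001, -1.62]
contact_force: [-1.8, 0.1, 6.0]
opening: 0.0301
grasp_force: 39.3
```

```bash
python3 -m inch '[{"rot":[0,0,0],"slide":[0,0,-0.02],"claw":0.02},{"rot":[0,0,0],"slide":[0,0,-0.05],"claw":0.02},{"rot":[0,0,0],"slide":[0,0,-0.09],"claw":0.02},{"rot":[0,0,0],"slide":[0,0,-0.123],"claw":0.02},{"rot":[0,0,0],"slide":[0,0,-0.123],"claw":0.02},{"rot":[0,0,0],"slide":[0.04,0.0005,-0.123],"claw":0.02},{"rot":[0,0,0],"slide":[0.09,0.001,-0.123],"claw":0.02},{"rot":[0,0,0],"slide":[0.14,0.0015,-0.123],"claw":0.02},{"rot":[0,0,0],"slide":[0.19,0.002,-0.123],"claw":0.02},{"rot":[0,0,0],"slide":[0.24,0.0025,-0.123],"claw":0.02}]'
python3 -m inch '[{"rot":[0,0,0],"slide":[0.05,0.0005,0],"claw":0.02},{"rot":[0,0,0],"slide":[0.10,0.001,0],"claw":0.02},{"rot":[0,0,0],"slide":[0.14,0.0015,0],"claw":0.02},{"rot":[0,0,0],"slide":[0.158,0.0018,0],"claw":0.02},{"rot":[0,0,0],"slide":[0.158,0.0018,0],"claw":0.02},{"rot":[0,0,0],"slide":[0.158,0.0018,0],"claw":0.02},{"rot":[0,0,0],"slide":[0.158,0.0018,0],"claw":0.02},{"rot":[0,0,0],"slide":[0.158,0.0018,0.02],"claw":0.02},{"rot":[0,0,0],"slide":[0.158,0.0018,0.04],"claw":0.02},{"rot":[0,0,0],"slide":[0.158,0.0018,0.04],"claw":0.02}]'
python3 - <<'E'
from h import *
cv2.imwrite("pics/s6.png",np.hstack([cv2.resize(env.read_camera("side")[40:244,260:460,::-1],None,fx=2,fy=2),cv2.resize(env.read_camera("scene")[90:226,100:233,::-1],(400,408))]))
E
```

```text
time: 19.45
ee_pos: [0.5066, -0.0647, 0.2226]
ee_rot: [3.139, -0.0, -1.621]
contact_force: [0.3, -0.5, -1.0]
opening: 0.0302
grasp_force: 39.7
time: 20.7
ee_pos: [0.4973, -0.2201, 0.1826]
ee_rot: [3.138, 0.001, -1.62]
contact_force: [0.5, 0.1, -0.6]
opening: 0.0302
grasp_force: 39.7
```

View pics/s6.png

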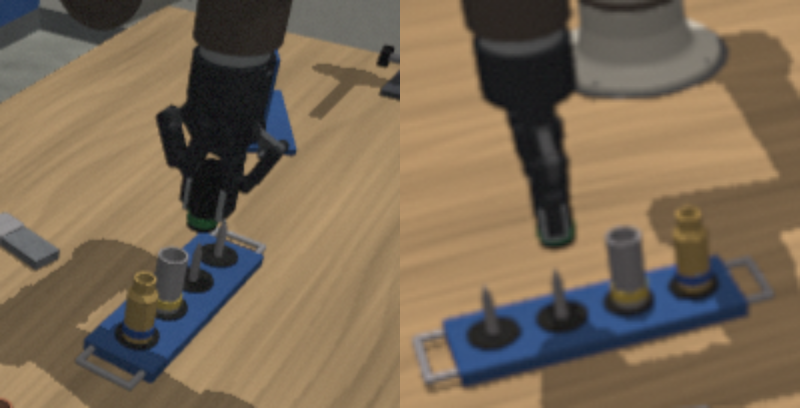

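Nickel is home on the +30 pin. The black nozzle's green foot at (202,225) side / (556,240) scene hangs above its pin's tip at (197,248) / (557,272).

```bash
python3 -m inch '[{"rot":[0,0,0],"slide":[0,0,0.02],"claw":0.02},{"rot":[0,0,0],"slide":[0,0,0.045],"claw":0.02},{"rot":[0,0,0],"slide":[0,0,0.065],"claw":0.02},{"rot":[0,0,0],"slide":[0,0,0.078],"claw":0.02},{"rot":[0,0,0],"slide":[0,0,0.078],"claw":0.02},{"rot":[0,0,0],"slide":[0,0,0.078],"claw":0.05},{"rot":[0,0,0],"slide":[0,0,0.078],"claw":0.085},{"rot":[0,0,0],"slide":[0,0,0.078],"claw":0.085},{"rot":[0,0,0],"slide":[0,0,0.03],"claw":0.085},{"rot":[0,0,0],"slide":[0,0,-0.02],"claw":0.085}]'
python3 -m inch '[{"rot":[0,0,0],"slide":[0,0,-0.02],"claw":0.085},{"rot":[0,0,0],"slide":[-0.04,0,-0.02],"claw":0.085},{"rot":[0,0,0],"slide":[-0.10,0.001,-0.02],"claw":0.085},{"rot":[0,0,0],"slide":[-0.16,0.001,-0.02],"claw":0.085},{"rot":[0,0,0],"slide":[-0.22,0.002,-0.02],"claw":0.085},{"rot":[0,0,0],"slide":[-0.28,0.002,-0.02],"claw":0.085},{"rot":[0,0,0],"slide":[-0.32,0.0025,-0.02],"claw":0.085},{"rot":[0,0,0],"slide":[-0.3385,0.0025,-0.02],"claw":0.085},{"rot":[0,0,0],"slide":[-0.3385,0.0025,-0.02],"claw":0.085},{"rot":[0,0,0],"slide":[-0.3385,0.0025,-0.02],"claw":0.085}]'
python3 -m inch '[{"rot":[0,0,0],"slide":[0,0,0],"claw":0.085},{"rot":[0,0,0],"slide":[0,0,0.02],"claw":0.085},{"rot":[0,0,0],"slide":[0,0,0.05],"claw":0.085},{"rot":[0,0,0],"slide":[0,0,0.09],"claw":0.085},{"rot":[0,0,0],"slide":[0,0,0.122],"claw":0.085},{"rot":[0,0,0],"slide":[0,0,0.122],"claw":0.085},{"rot":[0,0,0],"slide":[0,0,0.122],"claw":0.02},{"rot":[0,0,0],"slide":[0,0,0.122],"claw":0.02},{"rot":[0,0,0],"slide":[0,0,0.122],"claw":0.02},{"rot":[0,0,0],"slide":[0,0,0.122],"claw":0.02}]' 40
```

```text
time: 22.05
ee_pos: [0.4977, -0.221, 0.2045]
ee_rot: [3.14, -0.0, -1.621]
contact_force: [1.4, -0.0, 0.2]
opening: 0.0851
grasp_force: 0.0
time: 23.3
ee_pos: [0.5122, 0.1162, 0.2238]
ee_rot: [3.141, -0.0, -1.622]
contact_force: [-0.1, -0.4, 0.9]
opening: 0.0851
grasp_force: 0.0
time: 24.55
ee_pos: [0.5129, 0.1175, 0.1033]
ee_rot: [-3.14, 0.001, -1.62]
contact_force: [-0.2, -0.1, 5.5]
opening: 0.0299
grasp_force: 39.4
```

```bash
python3 -m inch '[{"rot":[0,0,0],"slide":[0,0,-0.02],"claw":0.02},{"rot":[0,0,0],"slide":[0,0,-0.05],"claw":0.02},{"rot":[0,0,0],"slide":[0,0,-0.09],"claw":0.02},{"rot":[0,0,0],"slide":[0,0,-0.122],"claw":0.02},{"rot":[0,0,0],"slide":[0,0,-0.122],"claw":0.02},{"rot":[0,0,0],"slide":[0.04,0,-0.122],"claw":0.02},{"rot":[0,0,0],"slide":[0.09,-0.001,-0.122],"claw":0.02},{"rot":[0,0,0],"slide":[0.14,-0.001,-0.122],"claw":0.02},{"rot":[0,0,0],"slide":[0.19,-0.002,-0.122],"claw":0.02},{"rot":[0,0,0],"slide":[0.24,-0.002,-0.122],"claw":0.02}]'
python3 -m inch '[{"rot":[0,0,0],"slide":[0.05,-0.0005,0],"claw":0.02},{"rot":[0,0,0],"slide":[0.10,-0.001,0],"claw":0.02},{"rot":[0,0,0],"slide":[0.14,-0.0015,0],"claw":0.02},{"rot":[0,0,0],"slide":[0.1585,-0.0015,0],"claw":0.02},{"rot":[0,0,0],"slide":[0.1585,-0.0015,0],"claw":0.02},{"rot":[0,0,0],"slide":[0.1585,-0.0015,0],"claw":0.02},{"rot":[0,0,0],"slide":[0.1585,-0.0015,0],"claw":0.02},{"rot":[0,0,0],"slide":[0.1585,-0.0015,0.02],"claw":0.02},{"rot":[0,0,0],"slide":[0.1585,-0.0015,0.04],"claw":0.02},{"rot":[0,0,0],"slide":[0.1585,-0.0015,0.04],"claw":0.02}]'
python3 - <<'E'
from h import *
cv2.imwrite("pics/s7.png",np.hstack([cv2.resize(env.read_camera("side")[40:244,260:460,::-1],None,fx=2,fy=2),cv2.resize(env.read_camera("scene")[90:226,100:233,::-1],(400,408))]))
E
```

```text
time: 25.8
ee_pos: [0.5015, -0.124, 0.2226]
ee_rot: [3.139, 0.0, -1.621]
contact_force: [0.5, -0.2, -0.5]
opening: 0.0308
grasp_force: 39.7
time: 27.05
ee_pos: [0.4954, -0.2799, 0.1826]
ee_rot: [3.138, 0.001, -1.62]
contact_force: [-0.4, -2.1, -1.0]
opening: 0.0306
grasp_force: 39.7
```

View pics/s7.png

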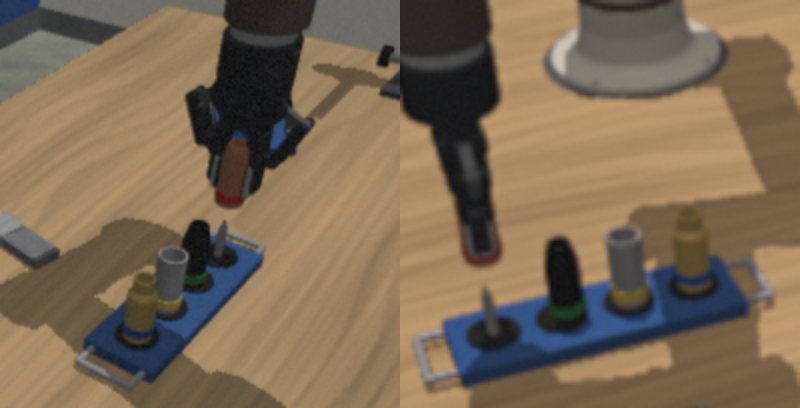

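Three nozzles are home. The copper foot at (229,203) side / (482,258) scene is above the last pin's tip at (223,222) / (488,288), the same offset as before.

```bash
python3 -m inch '[{"rot":[0,0,0],"slide":[0,0,0.02],"claw":0.02},{"rot":[0,0,0],"slide":[0,0,0.045],"claw":0.02},{"rot":[0,0,0],"slide":[0,0,0.065],"claw":0.02},{"rot":[0,0,0],"slide":[0,0,0.077],"claw":0.02},{"rot":[0,0,0],"slide":[0,0,0.077],"claw":0.02},{"rot":[0,0,0],"slide":[0,0,0.077],"claw":0.05},{"rot":[0,0,0],"slide":[0,0,0.077],"claw":0.085},{"rot":[0,0,0],"slide":[0,0,0.077],"claw":0.085},{"rot":[0,0,0],"slide":[0,0,0.03],"claw":0.085},{"rot":[0,0,0],"slide":[0,0,-0.02],"claw":0.085}]'
python3 -m inch '[{"rot":[0,0,0],"slide":[0,0,-0.05],"claw":0.085},{"rot":[0,0,0],"slide":[0,0,-0.10],"claw":0.085},{"rot":[0,0,0],"slide":[0,0,-0.10],"claw":0.085},{"rot":[0,0,0],"slide":[0,0,-0.10],"claw":0.085},{"rot":[0,0,0],"slide":[0,0,-0.10],"claw":0.085},{"rot":[0,0,0],"slide":[0,0,-0.10],"claw":0.085},{"rot":[0,0,0],"slide":[0,0,-0.10],"claw":0.085},{"rot":[0,0,0],"slide":[0,0,-0.10],"claw":0.085},{"rot":[0,0,0],"slide":[0,0,-0.10],"claw":0.085},{"rot":[0,0,0],"slide":[0,0,-0.10],"claw":0.085}]'
python3 - <<'E'
from h import *
cv2.imwrite("pics/s8.png",np.hstack([cv2.resize(env.read_camera("side")[40:244,260:460,::-1],None,fx=2,fy=2),cv2.resize(env.read_camera("scene")[90:293,100:367,::-1],(400,304))[:304].copy() if 0 else cv2.resize(env.read_camera("scene")[90:226,100:233,::-1],(400,408))]))
E
```

```text
time: 28.4
ee_pos: [0.4957, -0.2809, 0.2044]
ee_rot: [3.139, 0.0, -1.621]
contact_force: [0.4, 0.8, 0.8]
opening: 0.085
grasp_force: 0.0
time: 29.65
ee_pos: [0.496, -0.281, 0.3039]
ee_rot: [-3.142, 0.0, -1.621]
contact_force: [-0.7, -1.0, -0.2]
opening: 0.0851
grasp_force: 0.0
```

View pics/s8.png

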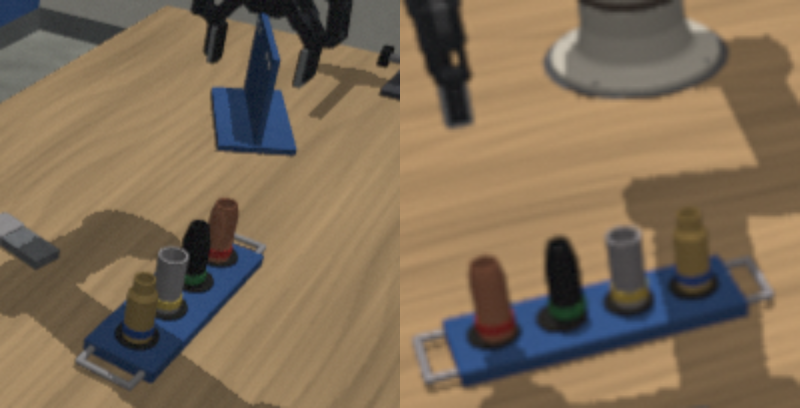

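All four nozzles stand upright on the pins with their feet on the washers. From the robot's left the order is brass, nickel, black, copper, and the gripper is clear.

```bash
python3 -c "
from plant import env
print(env.job_done())"
```

```text
the job is handed in; nothing more can be done
None
```

I moved all four nozzles to the carrier pins in their original order (brass, nickel, black, copper from the robot's left), upright and fully home in the last camera view, and handed the job in at about 30 s with the gripper open and clear.

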